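# Lay out the parts of a filament rewinder in their kit tray

## Task

Fill the kit tray for the next filament rewinder: stand each of the four loose parts (motor in its purple clamp, black switch box, red spool hub, yellow gear) in the nest whose coloured outline matches it, flat on the floor inside the raised border, the motor and the switch box square with their outlines and the motor's shaft at the end where its outline shows it. Set the parts down rather than dropping them, and leave the screw jar and the tape roll where they are.

Things in the scene. Friction and masses are not known exactly. Their poses are not given: they have to be found in the camera images.
- gear_motor: Silver gear motor in a purple clamp, 0.24 kg, loose. x along the shaft, z up. Origin on the underside, 20 mm from the foot's centre towards the shaft. Foot x -50 to 10 mm, 50 wide, 6 thick. Clamp at x -35 to -5: 44 wide (y), sides flat from 6 to 26 mm height, round top to 48: grip here. Motor ends at x -52, shaft tip at x 26, 26 mm high. Starts with x within 0.5 rad of world +x.
- switch_box: Black plastic switch box, 50 x 50 mm, 40 mm high, with a green rocker switch on top (up to 5 mm higher), about 0.1 kg; x and y square to its sides. Loose; origin: centre of its underside, z up.
- spool_hub: Red printed spool hub, about 60 g: bottom flange of 60 mm diameter, 5 mm thick, on it a barrel of 50 mm diameter up to 40 mm height with a steel bearing flush in its top. Grip the barrel. Loose; origin: centre of its underside, z up.
- drive_gear: Yellow printed gear lying flat, about 50 g: toothed disc of 66 mm diameter, 12 mm thick, on it a round boss of 26 mm diameter from 12 to 34 mm height. Grip the boss. Loose; origin: centre of its underside, z up.
- nest_motor: Motor's nest: purple inlay 60 (x) x 50 mm, stroke and tab at the shaft end (+x); border 78 (x) x 68 mm inside. The foot's centre belongs on the origin, the shaft towards +x. Fixed light grey plate 100 x 100 mm in the plywood tray (nests in a row, 104 mm apart). Origin: centre of its floor, on the floor's surface, 10 mm above the table. Border 4 mm high, 3 mm thick.
- nest_switch: Switch box's nest: black square inlay 50 x 50 mm with a green rectangle in the middle; border 68 x 68 mm inside; x, y square to it. Any of the four ways round is right. Fixed light grey plate 100 x 100 mm in the plywood tray (nests in a row, 104 mm apart). Origin: centre of its floor, on the floor's surface, 10 mm above the table. Border 4 mm high, 3 mm thick.
- nest_hub: Spool hub's nest: red round inlay of 60 mm diameter, a light ring at its centre; round border, 78 mm inside diameter. Fixed light grey plate 100 x 100 mm in the plywood tray (nests in a row, 104 mm apart). Origin: centre of its floor, on the floor's surface, 10 mm above the table. Border 4 mm high, 3 mm thick.
- nest_gear: Gear's nest: yellow toothed round inlay of 66 mm diameter, a light dot at its centre; round border, 84 mm inside diameter. Fixed light grey plate 100 x 100 mm in the plywood tray (nests in a row, 104 mm apart). Origin: centre of its floor, on the floor's surface, 10 mm above the table. Border 4 mm high, 3 mm thick.
- screw_jar: Bystander: glass jar of screws with a white lid, 45 mm diameter, 52 mm high, loose, among the parts; origin at the centre of its underside. Not to be moved.
- tape_roll: Bystander: blue tape roll lying flat, 72 mm outside and 52 mm inside diameter, 24 mm high, loose, among the parts; origin at the centre of its underside. Not to be moved.
Not all that is in view belongs to the job. Several things look just like the spool_hub: the one meant starts farthest to the robot's left. Of the things that look like the gear_motor, the smallest one is meant.

How it is judged:
By the outcome, as a careful person would: the job done as asked, in the order asked, and still so for the second after the job is handed in, with the robot touching nothing.
It also fails if it takes over 88 s, if anything falls off the work surface, if the arm or the gripper's body presses on something with over 40 N, if the wrist force passes 120 N, or if a joint passes its speed limit or range.

## Robot

A 7-joint arm with a two-finger parallel gripper is mounted at the origin on the work surface. World frame = base frame: x ahead of the robot, y to its left, z up, the work surface at z = 0. Lengths are in m, angles in rad, forces in N, time in s.
With the tool pointing down it reaches from about 0.425 to 0.875 m from the base axis. Payload 8.4 kg.
Tool frame: the origin (TCP) lies at the very end of the fingers, on their centre line; the grasp point (between the pads) lies 19 mm behind it; z points along the fingers, y is the line along which they close (so a half turn about z gives the same grasp; the last joint's range is limited). The gripper opens to 87 mm and grips with 3 to 60 N. Pads are 19 mm wide; open, the fingers measure 117 mm over their backs; the gripper's body (75 mm by 190 mm) begins 51 mm behind the grasp point.
Start: joints at [-1.234, 0.333, 0.04, 1.465, -0.013, 1.343, -0.059], TCP at [0.274, 0.589, 0.202] pointing down, gripper open.
Joint ranges: [-2.58, 2.58], [-0.38, 2.09], [-1.3, 1.39], [0.25, 2.4], [-1.5, 4.64], [0.08, 2.09], [-2.65, 2.65]. Speed limits (rad/s): [2.22, 2.22, 2.79, 2.79, 3.14, 3.14, 3.14].

## Interface

Orientations are given as a unit quaternion [x, y, z, w].
In Python, from cell import manip gives the robot as it stands.
- The arm moves only by the tool servo_tool, never from a script. Its argument "steps" is a list of rows, each a list of 4 numbers: the shift along the tool's x, y, z in mm, then the turn about the tool's z in rad. In form: [[dx, dy, dz, twist], ...]. A call has 1 to 12 rows; each row is the pose to reach, as a shift and turn from the pose commanded when the call began, along the tool's axes at that moment; what a row does not reach only later rows make up. A row lasts 1/10 s, in which the tool goes at most 50 mm and 8.59 degrees, less where a joint would pass 70% of its speed; a pose out of reach is approached as far as the arm can. A call with a gripper value outside its range is refused whole. "grip" is the finger opening in mm, from 0 to 87, set as the call begins (left out, the last holds). The fingers move at their own pace and stop on an object; "squeeze" is the grip in N (left out, the last holds). Time passes only in rows, so rows that repeat a pose let the fingers close. It gives the time, the measured TCP pose, the force, the opening and the grip force at its end, in the units of the state.
- manip.read_state(): the state, without advancing time (a new reading comes with each control period).
- manip.read_camera(name): name is "scene" or "top" or "wrist"; returns (picture, depth): 420x560x3 uint8, red, green, blue; 420x560 float32, m along the optical axis (not along the pixel's ray), 0 where there is no reading.
- manip.camera_params(name): a dict with "vfov" (degrees; the focal length in pixels is half the picture's height over the tangent of half this angle, whatever the lens; pixels are square), "cx", "cy" (the principal point, pixels), "extrinsics" (4x4, takes a point from world to camera coordinates); the wrist camera has in their place "hand_eye" (4x4, takes a point from camera to tool coordinates, whose origin is the TCP and whose axes are the flange's). Camera axes: x right, y up, looking along -z (the intrinsics and any distortion apply to the point x, -y, -z); pixel columns grow to the right and rows downward; lengths in m; the calibration is good to about 2 mm. A picture is of the moment at which its call begins: read the wrist's pose just before it. camera_params takes no time and is no camera call.
- manip.sign_off(): hands the job in; it is judged then, once.
The state is a dict: "time": time; "joint_pos": joint angles; "joint_vel": joint speeds; "effort": joint torques, N m; "tcp_pos": TCP position; "ee_rot": TCP orientation; "contact_force": force on the tool from outside, world axes, zero at the start; "torque": the same for the moment, N m; "width": finger opening in m; "finger_force": force on a finger pad.
Only numpy, scipy, OpenCV 4.12 (cv2) and the standard library are available. Lean on these libraries where they do the work, as an engineer would, in place of code of your own. Each camera call takes 0.05 s, during which the arm holds its last target. There are 200 camera calls.

## Working session

There is one attempt and no reset: what is moved stays moved. The work goes in short steps, Python scripts to look and compute and a tool call to move; the robot and the scene stay as the last step left them, time stands still between calls to the robot, and variables do not carry over. Pictures are saved under pics/ and viewed, at most 16 in all, crops included, and the job is handed in when it is done.

Besides the shell and the picture viewer there is one more tool, called after "Request:" as name([rows], argument=value, ...), one row to a line, values as JSON. servo_tool: Moves the arm, as the interface text tells. Its arguments: {"type":"object","properties":{"steps":{"type":"array","items":{"type":"array","items":{"type":"number"}}},"grip":{"type":"number"},"squeeze":{"type":"number"}},"required":["steps"]}

```bash
ls; mkdir -p pics; cat > h.py <<'E'
import numpy as np, cv2
from cell import manip
def snap(n,f):
    s=manip.read_state(); im,d=manip.read_camera(n); 
    cv2.imwrite(f'pics/{f}.png',cv2.cvtColor(im,cv2.COLOR_RGB2BGR)); np.save(f'pics/{f}.npy',d); return s,im,d
E
python3 - <<'E'
from h import *
for n in('top','scene'):
    print(n,manip.camera_params(n)); s,im,d=snap(n,n+'0'); print((d>0).mean())
print(manip.camera_params('wrist')); print(s)
E
```

```text
pics
top {'vfov': 43.72882745399475, 'cx': 277.2671865732656, 'cy': 220.27795208440742, 'extrinsics': array([[-0.00600303, -0.99997713,  0.00311504, -0.04126566],
       [ 0.99716533, -0.00575245,  0.07502138, -0.49926401],
       [-0.07500174,  0.00355656,  0.99717706, -1.3342632 ],
       [ 0.        ,  0.        ,  0.        ,  1.        ]])}
0.9960841836734694
scene {'vfov': 50.87616426668569, 'cx': 282.78986858649984, 'cy': 213.3421828150223, 'extrinsics': array([[-0.85844717,  0.51270319, -0.01427903,  0.42215988],
       [-0.43613322, -0.71502502,  0.54637628,  0.1521331 ],
       [ 0.269919  ,  0.47526273,  0.8374181 , -1.2769454 ],
       [ 0.        ,  0.        ,  0.        ,  1.        ]])}
0.9960501700680272
{'vfov': 71.65261177336302, 'cx': 275.3350199772898, 'cy': 209.95877602563561, 'hand_eye': array([[ 1.53103757e-03,  9.61192158e-01,  2.75875501e-01,
         7.59127591e-02],
       [ 9.99998578e-01, -1.27653928e-03, -1.10207627e-03,
        -9.42455993e-04],
       [-7.07141154e-04,  2.75876796e-01, -9.61192745e-01,
        -1.83930325e-01],
       [ 0.00000000e+00,  0.00000000e+00,  0.00000000e+00,
         1.00000000e+00]])}
{'time': 0.05, 'joint_pos': array([-1.23419545,  0.33388854,  0.03989179,  1.4662204 , -0.01342621,
        1.3433028 , -0.05848044]), 'joint_vel': array([-0.00048596, -0.00075627,  0.0003027 , -0.00047541,  0.00033552,
       -0.00035143, -0.00048211]), 'effort': array([ 3.85901643e-03, -6.58434248e+01,  1.34171326e+00, -4.05116630e+01,
       -5.97629906e-02,  4.13738878e-02,  9.08189031e-05]), 'tcp_pos': array([0.27421518, 0.58879895, 0.20109889]), 'ee_rot': array([ 2.16189851e-01,  9.76351036e-01, -7.66142298e-04, -1.25888404e-04]), 'contact_force': array([ 1.08831988, -0.25895405,  0.27179513]), 'torque': array([ 0.07313695, -0.00942435,  0.02414542]), 'finger_force': 0.0, 'width': 0.08715922296068572}
```

View pics/top0.png

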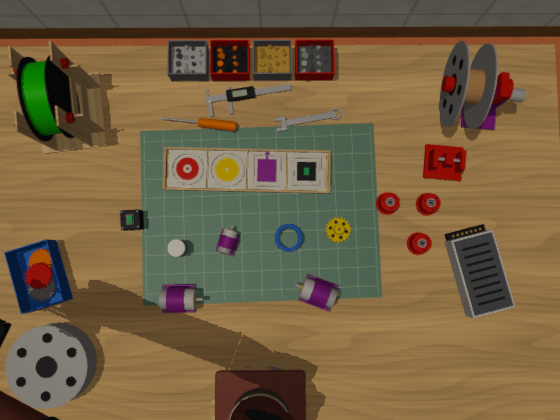

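View pics/scene0.png

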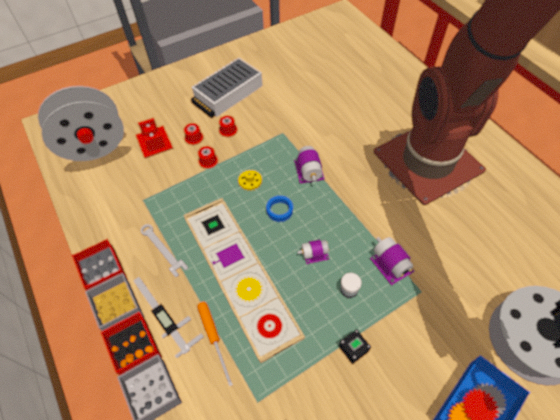

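The top view shows the tray at about (165–330, 150–192), with nests left to right hub, gear, motor, switch. The small motor is at (228,241), the switch box at (131,220), the gear at (338,230) and the hubs at (388,203), (428,204) and (419,243). The tape is at (289,238) and the jar at (177,248). I'll zoom in to check the lookalikes, and measure.

```bash
cat >> h.py <<'E'
def ray(name,px,z,s=None):
    """pixel(s) -> world points on plane(s) z"""
    p=manip.camera_params(name); f=210/np.tan(np.radians(p['vfov']/2))
    px=np.atleast_2d(px).astype(float)
    d=np.c_[(px[:,0]-p['cx'])/f,-(px[:,1]-p['cy'])/f,-np.ones(len(px))]
    if name=='wrist':
        from scipy.spatial.transform import Rotation as R
        H=p['hand_eye']; W=np.eye(4); W[:3,:3]=R.from_quat(s['ee_rot']).as_matrix(); W[:3,3]=s['tcp_pos']; C=W@H
    else: C=np.linalg.inv(p['extrinsics'])
    D=d@C[:3,:3].T; o=C[:3,3]; t=(z-o[2])/D[:,2]
    return o+t[:,None]*D
def blobs(im,lo,hi,amin=20,roi=None):
    m=cv2.inRange(cv2.cvtColor(im,cv2.COLOR_RGB2HSV),lo,hi)
    if roi: 
        k=np.zeros_like(m); k[roi[1]:roi[3],roi[0]:roi[2]]=1; m=m*k
    n,l,st,c=cv2.connectedComponentsWithStats(m)
    return [(c[i].round(1),st[i]) for i in range(1,n) if st[i][4]>=amin],m
E
python3 - <<'E'
from h import *
im=cv2.imread('pics/top0.png')
a=cv2.resize(im[140:320,100:450],None,fx=2.28,fy=2.28,interpolation=cv2.INTER_CUBIC)
b=cv2.resize(im[230:320,0:90],None,fx=2,fy=2)
sc=cv2.imread('pics/scene0.png'); c=cv2.resize(sc[345:420,420:540],None,fx=1.5,fy=1.5)
o=np.zeros((600,800,3),np.uint8); o[:a.shape[0],:a.shape[1]]=a[:,:800]; o[412:592,:180]=b; o[412:412+c.shape[0],200:200+c.shape[1]]=c
d=cv2.resize(sc[100:170,170:250],None,fx=2,fy=2);o[412:412+d.shape[0],400:400+d.shape[1]]=d
cv2.imwrite('pics/crop1.png',o)
im=im[:,:,::-1].copy()
D=np.load('pics/top0.npy')
for nm,px,z in [('nhub',(187,169),.01),('ngear',(228,169.5),.01),('nmot',(267,170),.01),('nsw',(307,171.5),.01),('motor',(228,241),.04),('sw',(131,220),.04),('gear',(338,230),.034),('hub',(388,203),.04),('hub2',(428,204),.04),('hub3',(419,243),.04),('tape',(289,238),.024),('jar',(177,248),.052),('bigmot1',(180,298),.06)]:
    u=tuple(map(int,px)); P=ray('top',px,z)[0]; r=np.hypot(*P[:2]); 
    # depth height
    p=manip.camera_params('top'); f=210/np.tan(np.radians(p['vfov']/2)); dd=D[u[1],u[0]]
    pc=np.array([(u[0]-p['cx'])/f*dd,-(u[1]-p['cy'])/f*dd,-dd,1]); print(nm,P.round(3),'r',r.round(3),'depthpt',(np.linalg.inv(p['extrinsics'])@pc)[:3].round(3))
E
```

```text
nhub [0.636 0.191 0.01 ] r 0.664 depthpt [0.636 0.191 0.011]
ngear [0.634 0.084 0.01 ] r 0.639 depthpt [0.636 0.084 0.008]
nmot [ 0.632 -0.018  0.01 ] r 0.632 depthpt [ 0.632 -0.018  0.009]
nsw [ 0.627 -0.123  0.01 ] r 0.639 depthpt [ 0.629 -0.123  0.012]
motor [0.445 0.081 0.04 ] r 0.453 depthpt [0.445 0.081 0.047]
sw [0.5   0.328 0.04 ] r 0.598 depthpt [0.5   0.327 0.042]
gear [ 0.472 -0.199  0.034] r 0.512 depthpt [ 0.472 -0.199  0.036]
hub [ 0.54  -0.327  0.04 ] r 0.631 depthpt [ 0.539 -0.326  0.045]
hub2 [ 0.537 -0.429  0.04 ] r 0.687 depthpt [ 0.537 -0.429  0.04 ]
hub3 [ 0.437 -0.404  0.04 ] r 0.595 depthpt [ 0.438 -0.404  0.038]
tape [ 0.453 -0.074  0.024] r 0.459 depthpt [ 0.454 -0.075  0.002]
jar [0.428 0.208 0.052] r 0.476 depthpt [0.428 0.208 0.054]
bigmot1 [0.304 0.198 0.06 ] r 0.363 depthpt [0.305 0.197 0.067]
```

View pics/crop1.png

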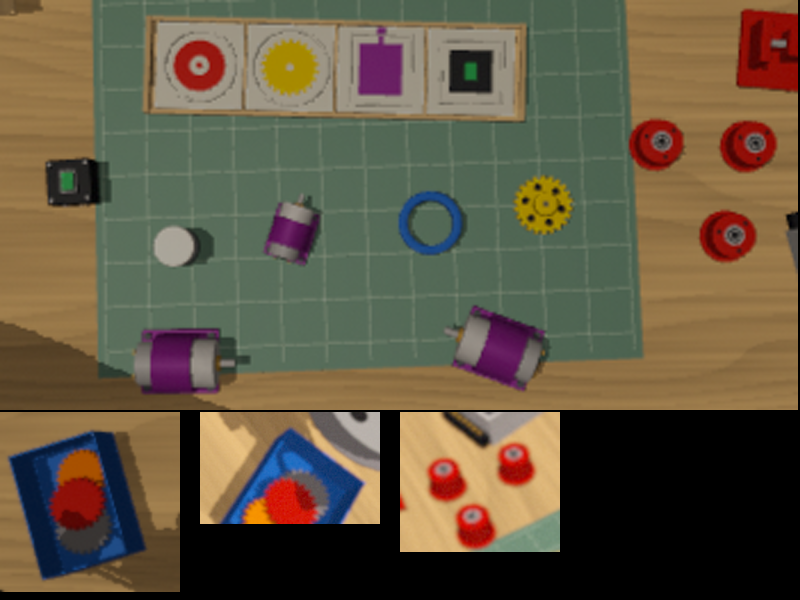

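The red disc in the blue bin is a flat gear, so the hub meant is the one at (0.540, -0.326). The smallest motor sits at (0.445, 0.081), with its shaft pointing about yaw -0.25. I'll go above the motor first.

```bash
cat >> h.py <<'E'
def delta(tgt,yaw=None):
    """tool-axes shift in mm and twist to put TCP at tgt with closing line (tool y) at object yaw (mod pi/2 not applied; mod pi)"""
    from scipy.spatial.transform import Rotation as R
    s=manip.read_state(); M=R.from_quat(s['ee_rot']).as_matrix()
    d=M.T@(np.array(tgt)-s['tcp_pos'])*1000
    cur=np.arctan2(-M[0,1],M[1,1])   # yaw of object whose y is tool y
    t=0
    if yaw is not None: t=-((yaw-cur+np.pi/2)%np.pi-np.pi/2)
    print('delta',d.round(1),'twist',round(t,3),'tcp',s['tcp_pos'].round(4),'yaw',round(cur,3),'t',round(s['time'],2),'q7',s['joint_pos'].round(2)[-1],'z tilt',M[:,2].round(3))
E
python3 -c "
from h import *
delta([.445,.081,.16],-.25)"
```

```text
delta [-369.2 -388.2   41.7] twist -0.186 tcp [0.2742 0.5888 0.2011] yaw -0.436 t 0.1 q7 -0.06 z tilt [-0.001 -0.001 -1.   ]
```

Request:
servo_tool([
  [-369, -388, 42, -0.18],
  [-369, -388, 42, -0.18],
  [-369, -388, 42, -0.18],
  [-369, -388, 42, -0.18],
  [-369, -388, 42, -0.18],
  [-369, -388, 42, -0.18],
  [-369, -388, 42, -0.18],
  [-369, -388, 42, -0.18],
  [-369, -388, 42, -0.18],
  [-369, -388, 42, -0.18],
  [-369, -388, 42, -0.18],
  [-369, -388, 42, -0.18],
], grip=80)

```text
time: 1.3
tcp_pos: [0.4459, 0.0765, 0.1596]
ee_rot: [0.131, 0.991, -0.0, -0.0]
contact_force: [1.0, 0.3, -0.1]
width: 0.08
finger_force: 0.0
```

Request:
servo_tool([
  [0, 0, 0, 0],
  [0, 0, 0, 0],
])

```text
time: 1.5
tcp_pos: [0.4447, 0.0828, 0.1598]
ee_rot: [0.127, 0.992, 0.0, -0.0]
contact_force: [-0.7, 0.5, 0.1]
width: 0.08
finger_force: 0.0
```

```bash
python3 -c "
from h import *
delta([.445,.081,.16],-.25)
snap('wrist','w1')"
```

```text
delta [-0.7 -1.7 -0.2] twist -0.004 tcp [0.4447 0.0828 0.1598] yaw -0.254 t 1.5 q7 1.01 z tilt [-0.  0. -1.]
```

View pics/w1.png

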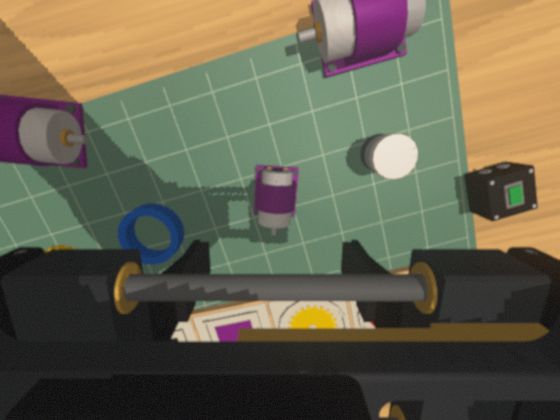

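The wrist view shows the small motor upright in the image. The rear of its foot is at about (255–298, 167) and its shaft at (275, 232), pointing away from the robot. I'll measure its edges.

```bash
python3 - <<'E'
from h import *
im=cv2.imread('pics/w1.png')[:,:,::-1].copy(); s=manip.read_state()
b,m=blobs(im,(130,60,40),(165,255,255),50,(230,140,320,240))
print(b)
m=cv2.morphologyEx(m,cv2.MORPH_OPEN,np.ones((2,2)))
L=[];Rr=[]
for r in range(160,235,3):
    c=np.where(m[r])[0]
    if len(c): print(r,c.min(),c.max(),end='; ')
    if len(c) and 170<=r<=178: L.append((c.min(),r)); Rr.append((c.max()+1,r))
print()
for E in (L,Rr): print(ray('wrist',E,.006,s)[:, :2].round(4).tolist())
E
```

```text
[(array([275.1, 194.7]), array([ 254,  165,   45,   51, 1352], dtype=int32))]
166 258 262; 169 257 298; 172 257 298; 175 257 298; 178 257 298; 181 257 298; 184 257 297; 187 256 297; 190 256 297; 193 256 297; 196 256 296; 199 256 296; 202 256 296; 205 256 295; 208 255 295; 211 260 295; 214 255 295; 
[[0.415, 0.0681], [0.4183, 0.0671], [0.4217, 0.0662]]
[[0.4272, 0.1154], [0.4306, 0.1146], [0.434, 0.1138]]
```

```bash
python3 - <<'E'
from h import *
s=manip.read_state()
P=ray('wrist',[(257,168),(298.7,168),(255,214.5),(295.7,214.5),(276.8,166),(275,215.5)],.006,s)[:,:2]
print(P.round(4)); 
for a,b in((0,2),(1,3),(4,5)):
    d=P[b]-P[a]; print(np.arctan2(d[1],d[0]),np.hypot(*d))
print('width',np.hypot(*(P[1]-P[0])),np.hypot(*(P[3]-P[2])))
c=(P[4]+P[5])/2; print(c); delta([*c,.05],-.31)
E
```

```text
[[0.4105 0.0693]
 [0.4225 0.1162]
 [0.4642 0.0519]
 [0.4765 0.0998]
 [0.414  0.0921]
 [0.4715 0.0751]]
-0.3126253568221374 0.056477262059892175
-0.29467469670812363 0.05643233743478432
-0.2873323043352545 0.059998185683920756
width 0.04838133197523031 0.049395690395907486
[0.44272981 0.0836333 ]
delta [2.100e+00 1.000e-01 1.099e+02] twist 0.056 tcp [0.4447 0.083  0.1599] yaw -0.254 t 1.55 q7 1.01 z tilt [-0.  0. -1.]
```

Length (60.0 mm) and width (49 mm) match the foot. I'll descend and grip.

Request:
servo_tool([
  [2, 0, 40, 0.045],
  [2, 0, 80, 0.045],
  [2, 0, 110, 0.045],
  [2, 0, 130, 0.045],
  [2, 0, 142, 0.045],
  [2, 0, 150, 0.045],
  [2, 0, 150, 0.045],
  [2, 0, 150, 0.045],
], grip=80)

```text
time: 2.35
tcp_pos: [0.4437, 0.0826, 0.0107]
ee_rot: [0.15, 0.989, 0.0, 0.0]
contact_force: [0.1, 0.2, -0.1]
width: 0.08
finger_force: 0.0
```

Request:
servo_tool([
  [0, 0, 0, 0],
  [0, 0, 0, 0],
  [0, 0, 0, 0],
  [0, 0, 0, 0],
  [0, 0, 0, 0],
  [0, 0, 0, 0],
  [0, 0, 0, 0],
], grip=30, squeeze=20)

```text
time: 3.05
tcp_pos: [0.4433, 0.0824, 0.01]
ee_rot: [0.15, 0.989, 0.0, 0.0]
contact_force: [1.0, 0.9, 0.7]
width: 0.0419
finger_force: 19.6
```

Request:
servo_tool([
  [0, 0, -10, 0],
  [0, 0, -40, 0],
  [0, 0, -80, 0],
  [0, 0, -120, 0],
  [0, 0, -140, 0],
  [0, 0, -140, 0],
  [0, 0, -140, 0],
])

```text
time: 3.75
tcp_pos: [0.4428, 0.0821, 0.1496]
ee_rot: [0.15, 0.989, 0.0, -0.0]
contact_force: [-0.7, -0.1, -2.9]
width: 0.0417
finger_force: 19.3
```

```bash
python3 -c "
from h import *
s,im,d=snap('wrist','w2'); print(s['width'])
delta([.632,-.018,.15],-.027)"
```

```text
0.04167819961550119
delta [-210.8  -39.2   -1.4] twist -0.274 tcp [0.4423 0.0819 0.1488] yaw -0.301 t 3.8 q7 0.97 z tilt [-0.002 -0.001 -1.   ]
```

View pics/w2.png

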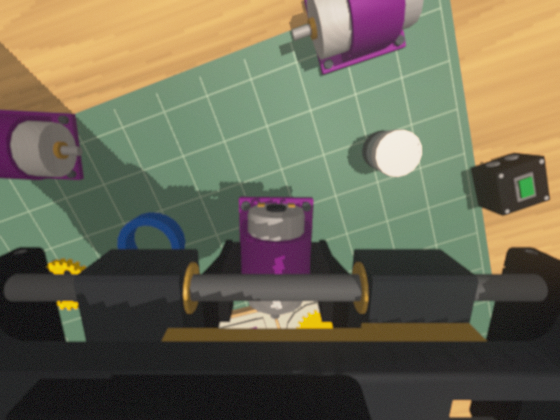

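The motor is held square in the fingers, with its rear foot edge at row 198, cols 239–313. I'll fly past the tray so the wrist camera can see all four nests.

```bash
python3 -c "
from h import *
delta([.72,.035,.25],-.027)"
```

```text
delta [-279.    37.4 -101.6] twist -0.274 tcp [0.4423 0.0819 0.1488] yaw -0.301 t 3.8 q7 0.97 z tilt [-0.002 -0.001 -1.   ]
```

Request:
servo_tool([
  [-40, 5, -15, -0.05],
  [-85, 11, -31, -0.09],
  [-130, 17, -48, -0.14],
  [-175, 23, -64, -0.18],
  [-220, 29, -80, -0.23],
  [-255, 34, -93, -0.26],
  [-275, 37, -100, -0.274],
  [-279, 37, -101, -0.274],
  [-279, 37, -101, -0.274],
  [-279, 37, -101, -0.274],
  [-279, 37, -101, -0.274],
])

```text
time: 4.9
tcp_pos: [0.7196, 0.0353, 0.2505]
ee_rot: [0.013, 1.0, 0.0, -0.001]
contact_force: [0.0, -0.2, -2.3]
width: 0.0419
finger_force: 19.3
```

```bash
python3 -c "
from h import *
snap('wrist','w3'); snap('top','top1')
delta([.72,.035,.25],-.027)"
```

```text
delta [-0.1 -0.4  1.1] twist 0.001 tcp [0.7199 0.0354 0.2511] yaw -0.026 t 5.0 q7 1.59 z tilt [-0.     0.001 -1.   ]
```

View pics/w3.png

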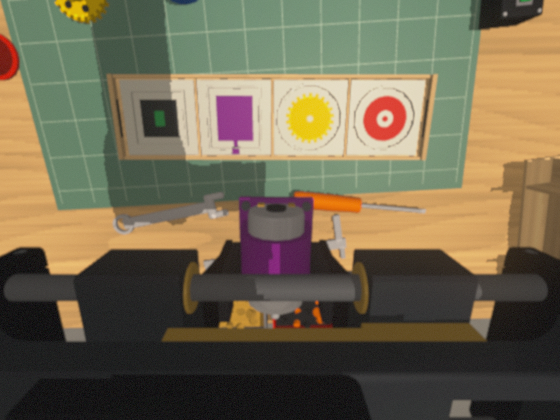

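The nests are all visible at about row 118, at cols 160 (switch), 235 (motor), 310 (gear) and 385 (hub).

```bash
python3 - <<'E'
from h import *
from scipy.spatial.transform import Rotation as R
im=cv2.imread('pics/w3.png')[:,:,::-1].copy(); s=manip.read_state()
roi=(112,76,432,158)
def rect(lo,hi,nm,op=5):
    _,m=blobs(im,lo,hi,20,roi); m=cv2.morphologyEx(m,cv2.MORPH_CLOSE,np.ones((9,9))) ; m=cv2.morphologyEx(m,cv2.MORPH_OPEN,np.ones((op,op)))
    cs,_=cv2.findContours(m,0,2); c=max(cs,key=cv2.contourArea)
    c=cv2.convexHull(c).reshape(-1,2)+0.0
    W=ray('wrist',c,.01,s)[:,:2]; r=cv2.minAreaRect((W*1000).astype(np.float32)); 
    print(nm,'rect',np.round(r[0],1),np.round(r[1],1),round(r[2],1)); return np.array(r[0])
P=[rect((130,60,40),(165,255,255),'mot',11),rect((0,0,0),(179,255,60),'sw',11),rect((0,150,80),(8,255,255),'hub'),rect((20,120,80),(35,255,255),'gear')]
for i,j in((1,0),(0,3),(3,2)): d=P[j]-P[i]; print(np.hypot(*d),-np.arctan2(d[0],d[1]))
# motor in hand: tool coords of rear foot edge
b,m=blobs(im,(130,60,40),(165,255,255),50,(225,185,330,235))
for r in range(194,226,4):
    c=np.where(m[r])[0]
    if len(c): print(r,c.min(),c.max(),end=' ')
zz=s['tcp_pos'][2]-.004
M=R.from_quat(s['ee_rot']).as_matrix()
for px in ((239,198),(314,198),(240,222),(313,222)): print(((ray('wrist',px,zz,s)[0]-s['tcp_pos'])@M*1000).round(1))
E
```

```text
mot rect [631.6 -19.8] [49.1 58.5] 88.6
sw rect [ 626.2 -139.6] [16.5 43. ] 82.0
hub rect [636.7 189.5] [57.3 55.9] 88.6
gear rect [633.6  84.4] [64.5 62.5] 88.6
119.96441647211155 -0.045031312861003384
104.2138881081937 -0.01923465449688746
105.12245403508844 -0.02984081924557112
198 239 310 202 240 311 206 240 311 210 240 311 214 240 311 218 240 311 222 241 311 [ 30.5 -24.7   4. ]
[30.6 25.1  4. ]
[ 13.7 -24.6   4. ]
[13.8 25.1  4. ]
```

The nests are consistent: 104 mm spacing, yaw -0.025. The motor's foot centre is on the TCP to within 0.5 mm.

```bash
python3 -c "
from h import *
delta([.632,-.0195,.0205],-.025)"
```

```text
delta [ 86.4 -57.3 230.6] twist -0.001 tcp [0.7199 0.0354 0.2511] yaw -0.026 t 5.0 q7 1.59 z tilt [-0.     0.001 -1.   ]
```

Request:
servo_tool([
  [25, -17, 35, 0],
  [50, -33, 75, 0],
  [75, -50, 115, 0],
  [86, -57, 150, 0],
  [86, -57, 180, 0],
  [86, -57, 200, 0],
  [86, -57, 212, 0],
  [86, -57, 220, 0],
  [86, -57, 225, 0],
  [86, -57, 228, 0],
  [86, -57, 230, 0],
  [86, -57, 230, 0],
])

```text
time: 6.2
tcp_pos: [0.6334, -0.0198, 0.0213]
ee_rot: [0.013, 1.0, 0.0, 0.0]
contact_force: [0.4, -0.4, -3.2]
width: 0.0416
finger_force: 19.3
```

```bash
python3 -c "
from h import *
delta([.632,-.0195,.0205],-.025); print(manip.read_state()['contact_force'])"
```

```text
delta [1.4 0.2 0.8] twist -0.002 tcp [ 0.6334 -0.0198  0.0213] yaw -0.027 t 6.2 q7 1.71 z tilt [ 0.001  0.    -1.   ]
[ 0.38559268 -0.35217555 -3.16945784]
```

Request:
servo_tool([
  [1.5, 0, 0.5, 0],
  [1.5, 0, 1, 0],
  [1.5, 0, 1.5, 0],
  [1.5, 0, 1.5, 0],
])

```text
time: 6.6
tcp_pos: [0.6316, -0.0198, 0.02]
ee_rot: [0.013, 1.0, 0.0, 0.0]
contact_force: [-3.5, 0.3, 4.7]
width: 0.0421
finger_force: 20.0
```

Request:
servo_tool([
  [0, 0, 0, 0],
  [0, 0, 0, 0],
  [0, 0, 0, 0],
  [0, 0, 0, 0],
], grip=60)

```text
time: 7.0
tcp_pos: [0.6318, -0.0198, 0.0194]
ee_rot: [0.013, 1.0, -0.0, 0.0]
contact_force: [0.5, -0.4, -0.6]
width: 0.0581
finger_force: 0.0
```

Request:
servo_tool([
  [0, 0, -10, 0],
  [0, 0, -40, 0],
  [0, 0, -85, 0],
  [0, 0, -125, 0],
  [0, 0, -150, 0],
  [0, 0, -150, 0],
])

```text
time: 7.6
tcp_pos: [0.634, -0.0202, 0.1747]
ee_rot: [0.014, 1.0, 0.0, 0.004]
contact_force: [0.3, 0.4, -0.6]
width: 0.0603
finger_force: 0.0
```

```bash
python3 -c "
from h import *
snap('wrist','w4')
delta([.5,.328,.16],0); delta([.56,.328,.16],0.1)"
```

```text
delta [142.2 344.2  11.8] twist -0.027 tcp [ 0.6328 -0.0199  0.1721] yaw -0.027 t 7.65 q7 1.65 z tilt [ 0.004  0.001 -1.   ]
delta [ 82.2 345.8  12. ] twist -0.127 tcp [ 0.6328 -0.0199  0.1721] yaw -0.027 t 7.65 q7 1.65 z tilt [ 0.004  0.001 -1.   ]
```

View pics/w4.png

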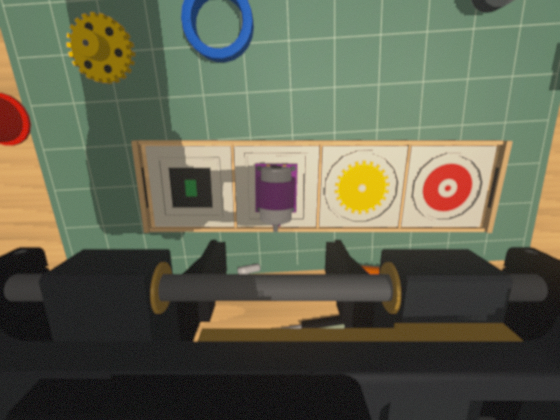

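The motor stands inside its border at (275,188), shaft towards the tab. Next is the switch box.

Request:
servo_tool([
  [17, 43, 2, 0],
  [35, 86, 4, 0],
  [53, 129, 6, 0],
  [71, 172, 8, 0],
  [89, 215, 10, 0],
  [107, 258, 12, 0],
  [125, 300, 12, 0],
  [138, 335, 12, 0],
  [142, 344, 12, 0],
  [142, 344, 12, 0],
  [142, 344, 12, 0],
], grip=80)

```text
time: 8.75
tcp_pos: [0.4993, 0.3262, 0.1569]
ee_rot: [0.014, 1.0, -0.001, -0.0]
contact_force: [0.5, -0.2, 0.4]
width: 0.08
finger_force: 0.0
```

```bash
python3 - <<'E'
from h import *
s,im,d=snap('wrist','w5'); delta([.5,.328,.16],0)
b,m=blobs(im,(40,90,50),(85,255,255),20)
print([x for x in b])
roi=im[90:250,180:380]; cv2.imwrite('pics/w5c.png',cv2.resize(roi[:,:,::-1],None,fx=3.5,fy=3.5,interpolation=cv2.INTER_CUBIC))
E
```

```text
delta [-0.2  2.3 -2.9] twist -0.029 tcp [0.4997 0.3258 0.1571] yaw -0.029 t 8.8 q7 0.97 z tilt [-0.    -0.001 -1.   ]
[(array([278.2, 203.7]), array([272, 195,  13,  19, 206], dtype=int32))]
```

View pics/w5c.png

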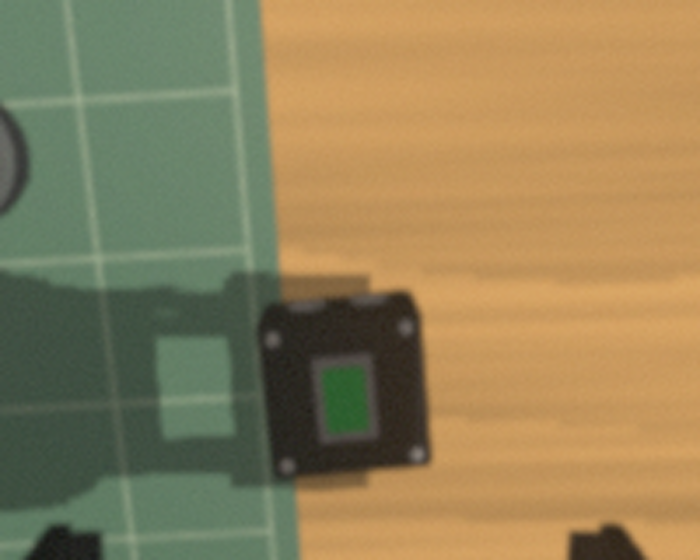

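The switch box top has four screws at crop (272,340), (406,327), (418,455) and (287,466). These give its centre and angle.

```bash
python3 - <<'E'
from h import *
s=manip.read_state()
p=np.array([(272,340),(406,327),(418,455),(287,466)])/3.5+(180,90)
W=ray('wrist',p,.04,s)[:,:2]; print(W.round(4)); c=W.mean(0)
for a,b in((0,1),(3,2)): d=W[b]-W[a]; print('y-ang',-np.arctan2(d[0],d[1]),np.hypot(*d))
for a,b in((3,0),(2,1)): d=W[a]-W[b]; print('x-ang',np.arctan2(d[1],d[0]),np.hypot(*d))
g=ray('wrist',(278.2,203.7),.045,s)[0,:2]; print(c,g); 
delta([*c,.010],-.1); delta([*c,.010],.1)
E
```

```text
[[0.4844 0.307 ]
 [0.4816 0.3474]
 [0.522  0.3508]
 [0.5245 0.3099]]
y-ang 0.07047078812491153 0.04043425837976218
y-ang 0.06044205620593861 0.04091121428168803
x-ang 0.07214497997762577 0.040165382112602566
x-ang 0.0838312994945831 0.0405792282540137
[0.50313059 0.32878041] [0.5017308  0.32813911]
delta [ -3.3   3.3 147.1] twist 0.071 tcp [0.4997 0.3258 0.1571] yaw -0.029 t 8.8 q7 0.97 z tilt [-0.    -0.001 -1.   ]
delta [ -3.3   3.3 147.1] twist -0.129 tcp [0.4997 0.3258 0.1571] yaw -0.029 t 8.8 q7 0.97 z tilt [-0.    -0.001 -1.   ]
```

Request:
servo_tool([
  [-3, 3, 40, -0.05],
  [-3, 3, 80, -0.1],
  [-3, 3, 110, -0.1],
  [-3, 3, 130, -0.1],
  [-3, 3, 141, -0.1],
  [-3, 3, 147, -0.1],
  [-3, 3, 147, -0.1],
  [-3, 3, 147, -0.1],
], grip=80)

```text
time: 9.6
tcp_pos: [0.5028, 0.331, 0.0115]
ee_rot: [-0.036, 0.999, 0.0, 0.001]
contact_force: [0.1, 0.3, 1.1]
width: 0.08
finger_force: 0.0
```

Request:
servo_tool([
  [0, 0, 0, 0],
  [0, 0, 0, 0],
  [0, 0, 0, 0],
  [0, 0, 0, 0],
  [0, 0, 0, 0],
  [0, 0, 0, 0],
  [0, 0, 0, 0],
], grip=30, squeeze=15)

```text
time: 10.3
tcp_pos: [0.502, 0.3308, 0.0106]
ee_rot: [-0.037, 0.999, -0.0, 0.0]
contact_force: [-1.2, -0.2, 2.4]
width: 0.0499
finger_force: 15.0
```

Request:
servo_tool([
  [0, 0, -10, 0],
  [0, 0, -40, 0],
  [0, 0, -80, 0],
  [0, 0, -120, 0],
  [0, 0, -140, 0],
  [0, 0, -140, 0],
  [0, 0, -140, 0],
])

```text
time: 11.0
tcp_pos: [0.5018, 0.3309, 0.1507]
ee_rot: [-0.037, 0.999, 0.0, 0.0]
contact_force: [-0.2, 0.0, -1.8]
width: 0.0496
finger_force: 15.0
```

```bash
python3 -c "
from h import *
s,im,d=snap('wrist','w6'); print(s['width'])
delta([.629,-.1238,.15],-.025)
roi=im[130:290,180:380]; cv2.imwrite('pics/w6c.png',cv2.resize(roi[:,:,::-1],None,fx=3.5,fy=3.5,interpolation=cv2.INTER_CUBIC))"
```

```text
0.04955867115976374
delta [-9.400e+01 -4.626e+02 -1.000e-01] twist 0.098 tcp [0.5014 0.3306 0.1497] yaw 0.073 t 11.05 q7 1.07 z tilt [-0.001 -0.001 -1.   ]
```

View pics/w6c.png

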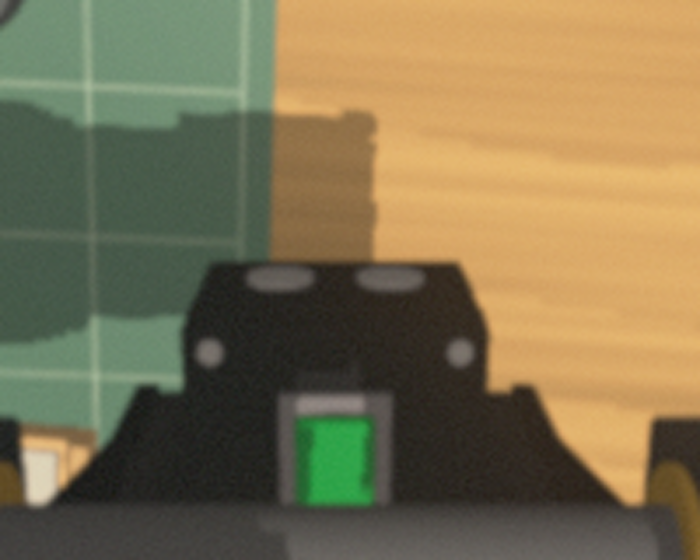

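Held square. The screws at crop (209,353) and (460,353) give the in-hand offset.

```bash
python3 -c "
from h import *
from scipy.spatial.transform import Rotation as R
s=manip.read_state(); M=R.from_quat(s['ee_rot']).as_matrix()
p=np.array([(209,353),(460,353)])/3.5+(180,130)
print(((ray('wrist',p,s['tcp_pos'][2]+.0295,s)-s['tcp_pos'])@M*1000).round(1))
delta([.629,-.1238,.12],-.025)"
```

```text
[[ 19.7 -20.7 -29.5]
 [ 19.7  19.8 -29.5]]
delta [ -94.  -462.5   29.9] twist 0.098 tcp [0.5014 0.3306 0.1497] yaw 0.073 t 11.05 q7 1.07 z tilt [-0.001 -0.001 -1.   ]
```

Request:
servo_tool([
  [-9, -45, 0, 0.02],
  [-18, -90, 0, 0.04],
  [-28, -138, 0, 0.06],
  [-37, -184, 0, 0.08],
  [-46, -230, 0, 0.098],
  [-56, -277, 0, 0.098],
  [-65, -323, 0, 0.098],
  [-75, -370, 0, 0.098],
  [-84, -416, 0, 0.098],
  [-92, -455, 0, 0.098],
  [-94, -462, 0, 0.098],
  [-94, -462, 0, 0.098],
])

```text
time: 12.25
tcp_pos: [0.6285, -0.125, 0.1489]
ee_rot: [0.014, 1.0, -0.0, -0.001]
contact_force: [0.5, 0.3, -1.3]
width: 0.05
finger_force: 15.0
```

Request:
servo_tool([
  [0, 0, 0, 0],
  [0, 0, 0, 0],
])

```text
time: 12.45
tcp_pos: [0.6293, -0.1207, 0.1499]
ee_rot: [0.011, 1.0, 0.0, -0.001]
contact_force: [-0.3, -0.3, -1.0]
width: 0.0497
finger_force: 15.0
```

```bash
python3 -c "
from h import *
delta([.629,-.1238,.0208],-.025)"
```

```text
delta [ 1.000e-01 -3.200e+00  1.291e+02] twist 0.003 tcp [ 0.6293 -0.1207  0.1499] yaw -0.022 t 12.45 q7 1.85 z tilt [-0.001  0.001 -1.   ]
```

Request:
servo_tool([
  [0, -2, 35, 0],
  [0, -2, 70, 0],
  [0, -2, 95, 0],
  [0, -2, 110, 0],
  [0, -2, 119, 0],
  [0, -2, 124, 0],
  [0, -2, 127, 0],
  [0, -2, 128, 0],
  [0, -2, 128, 0],
  [0, -2, 128, 0],
])

```text
time: 13.45
tcp_pos: [0.6298, -0.1251, 0.0231]
ee_rot: [0.012, 1.0, -0.0, 0.0]
contact_force: [-0.3, -0.1, -0.3]
width: 0.0498
finger_force: 15.0
```

```bash
python3 -c "
from h import *
delta([.629,-.1238,.0203],-.025)"
```

```text
delta [0.9 1.3 2.8] twist 0.0 tcp [ 0.6298 -0.1251  0.0231] yaw -0.025 t 13.45 q7 1.91 z tilt [ 0.001 -0.    -1.   ]
```

Request:
servo_tool([
  [0.5, 1, 1, 0],
  [0.5, 1, 2, 0],
  [0.5, 1, 2.6, 0],
  [0.5, 1, 3, 0],
  [0.5, 1, 3, 0],
])

```text
time: 13.95
tcp_pos: [0.6291, -0.1238, 0.0206]
ee_rot: [0.012, 1.0, 0.0, 0.0]
contact_force: [-4.0, 1.1, 9.6]
width: 0.0499
finger_force: 15.0
```

Request:
servo_tool([
  [0, 0, 0, 0],
  [0, 0, 0, 0],
  [0, 0, 0, 0],
  [0, 0, 0, 0],
], grip=66)

```text
time: 14.35
tcp_pos: [0.6289, -0.124, 0.0193]
ee_rot: [0.012, 1.0, -0.0, -0.0]
contact_force: [-0.7, -0.6, 0.5]
width: 0.065
finger_force: 0.0
```

Request:
servo_tool([
  [0, 0, -10, 0],
  [0, 0, -40, 0],
  [0, 0, -85, 0],
  [0, 0, -125, 0],
  [0, 0, -140, 0],
  [0, 0, -140, 0],
])

```text
time: 14.95
tcp_pos: [0.6305, -0.1245, 0.1627]
ee_rot: [0.013, 1.0, -0.0, 0.002]
contact_force: [-0.2, -0.1, -0.8]
width: 0.066
finger_force: 0.0
```

```bash
python3 -c "
from h import *
snap('wrist','w7')
delta([.54,-.326,.16],-.025);delta([.54,-.326,.16],-.5)"
```

```text
delta [ 8.440e+01 -2.041e+02  2.000e-01] twist 0.0 tcp [ 0.6294 -0.124   0.1604] yaw -0.025 t 15.0 q7 1.85 z tilt [ 0.002  0.    -1.   ]
delta [ 8.440e+01 -2.041e+02  2.000e-01] twist 0.475 tcp [ 0.6294 -0.124   0.1604] yaw -0.025 t 15.0 q7 1.85 z tilt [ 0.002  0.    -1.   ]
```

View pics/w7.png

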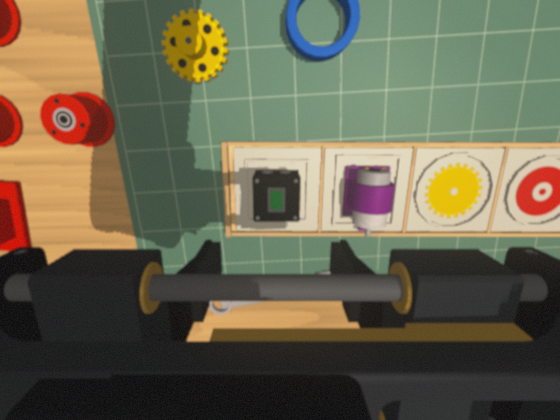

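The switch box sits square in its nest at (276,196). Next is the hub, the leftmost of the three, at (75,118) here.

Request:
servo_tool([
  [17, -41, 0, 0],
  [34, -82, 0, 0],
  [51, -123, 0, 0],
  [68, -164, 0, 0],
  [80, -194, 0, 0],
  [84, -204, 0, 0],
  [84, -204, 0, 0],
  [84, -204, 0, 0],
], grip=78)

```text
time: 15.8
tcp_pos: [0.5404, -0.3241, 0.1583]
ee_rot: [0.012, 1.0, 0.001, -0.001]
contact_force: [0.4, 1.0, -0.4]
width: 0.0782
finger_force: 0.0
```

```bash
python3 - <<'E'
from h import *
s,im,d=snap('wrist','w8'); delta([.54,-.326,.16],-.025)
roi=im[90:250,180:380]; cv2.imwrite('pics/w8c.png',cv2.resize(roi[:,:,::-1],None,fx=3.5,fy=3.5,interpolation=cv2.INTER_CUBIC))
g=cv2.medianBlur(cv2.cvtColor(im,cv2.COLOR_RGB2GRAY),3)
b,m=blobs(im,(0,0,90),(179,90,255),15,(230,150,330,235)); 
for c,st in b: print(c,st,ray('wrist',c,.04,s)[0].round(4))
b,m=blobs(im,(0,140,60),(10,255,255),200,(200,140,350,245)); print(b)
b,m=blobs(im,(170,140,60),(180,255,255),200,(200,140,350,245)); print(b)
E
```

```text
delta [ 0.8 -2.4 -1.5] twist 0.003 tcp [ 0.5409 -0.3236  0.1585] yaw -0.022 t 15.85 q7 2.21 z tilt [-0.001  0.001 -1.   ]
[308.9 191.2] [ 286  150   44   85 3486] [ 0.5309 -0.2885  0.04  ]
[265.6 203. ] [256 194  20  19 136] [ 0.5428 -0.3349  0.04  ]
[265.7 203.2] [261 199  11  10  42] [ 0.543  -0.3348  0.04  ]
[(array([266.2, 196. ]), array([ 242,  171,   50,   54, 1768], dtype=int32))]
[]
```

View pics/w8c.png

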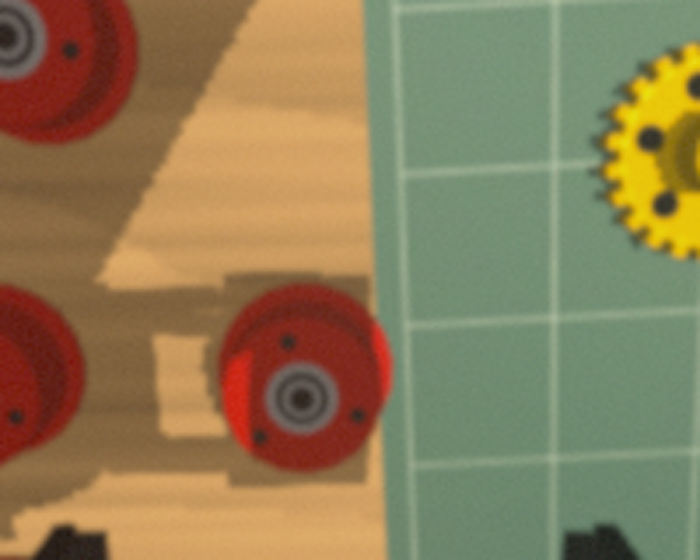

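The bearing at crop (300,398) puts the hub's centre at (0.543, -0.335), consistent with the top view.

Request:
servo_tool([
  [-2, -10, 40, 0],
  [-2, -10, 80, 0],
  [-2, -10, 110, 0],
  [-2, -10, 130, 0],
  [-2, -10, 142, 0],
  [-2, -10, 148, 0],
  [-2, -10, 148, 0],
  [-2, -10, 148, 0],
])

```text
time: 16.65
tcp_pos: [0.5425, -0.3361, 0.0125]
ee_rot: [0.012, 1.0, -0.0, 0.001]
contact_force: [0.6, 0.2, 1.0]
width: 0.078
finger_force: 0.0
```

Request:
servo_tool([
  [0, 0, 0, 0],
  [0, 0, 0, 0],
  [0, 0, 0, 0],
  [0, 0, 0, 0],
  [0, 0, 0, 0],
  [0, 0, 0, 0],
  [0, 0, 0, 0],
], grip=30, squeeze=12)

```text
time: 17.35
tcp_pos: [0.5418, -0.3359, 0.0117]
ee_rot: [0.012, 1.0, 0.0, 0.0]
contact_force: [-2.1, 0.6, 3.5]
width: 0.0492
finger_force: 12.0
```

Request:
servo_tool([
  [0, 0, -10, 0],
  [0, 0, -40, 0],
  [0, 0, -80, 0],
  [0, 0, -120, 0],
  [0, 0, -140, 0],
  [0, 0, -140, 0],
  [0, 0, -140, 0],
])

```text
time: 18.05
tcp_pos: [0.5416, -0.3359, 0.1517]
ee_rot: [0.012, 1.0, -0.0, 0.0]
contact_force: [-0.1, 0.2, -1.5]
width: 0.0493
finger_force: 12.0
```

```bash
python3 -c "
from h import *
from scipy.spatial.transform import Rotation as R
s,im,d=snap('wrist','w9'); print(s['width'],s['contact_force'])
delta([.6367,.1895,.15],-.025)
M=R.from_quat(s['ee_rot']).as_matrix()
b,m=blobs(im,(0,0,90),(179,90,255),15,(230,200,320,270)); 
for c,st in b: print(c,st,((ray('wrist',c,s['tcp_pos'][2]+.03,s)-s['tcp_pos'])@M*1000).round(1))
roi=im[130:290,180:380]; cv2.imwrite('pics/w9c.png',cv2.resize(roi[:,:,::-1],None,fx=3.5,fy=3.5,interpolation=cv2.INTER_CUBIC))"
```

```text
0.04931557271307976 [-0.0943243   0.22792575 -1.52316604]
delta [-82.4 527.3   0.9] twist 0.0 tcp [ 0.5412 -0.3355  0.1507] yaw -0.025 t 18.1 q7 2.24 z tilt [-0.001  0.001 -1.   ]
[312.3 211.8] [299 200  21  42 388] [[ 31.   19.8 -30. ]]
[275.5 256.7] [257 248  38  22 311] [[  4.   -0.5 -30. ]]
[275.2 261.5] [265 255  21  15 177] [[  0.9  -0.7 -30. ]]
```

View pics/w9c.png

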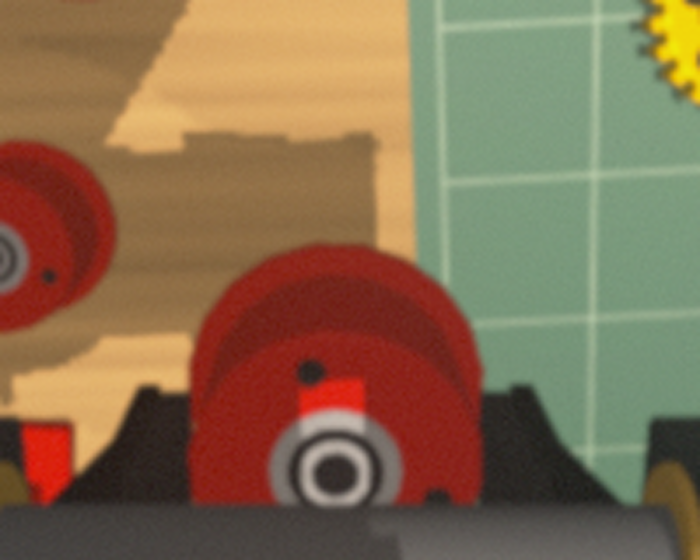

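The hub is held upright, with the bearing centre at crop (334,475), about 2 mm ahead of the TCP. I'll carry it to its nest.

Request:
servo_tool([
  [-7, 44, 0, 0],
  [-14, 89, 0, 0],
  [-21, 135, 0, 0],
  [-28, 182, 0, 0],
  [-35, 229, 0, 0],
  [-42, 276, 0, 0],
  [-50, 323, 0, 0],
  [-57, 370, 0, 0],
  [-64, 417, 0, 0],
  [-71, 464, 0, 0],
  [-78, 508, 0, 0],
  [-80, 525, 0, 0],
])

```text
time: 19.3
tcp_pos: [0.6332, 0.1932, 0.1491]
ee_rot: [0.009, 1.0, 0.0, -0.002]
contact_force: [0.1, 0.6, -0.1]
width: 0.0491
finger_force: 12.0
```

Request:
servo_tool([
  [0, 0, 0, 0],
  [0, 0, 0, 0],
  [0, 0, 0, 0],
])

```text
time: 19.6
tcp_pos: [0.6346, 0.1844, 0.151]
ee_rot: [0.014, 1.0, -0.001, -0.0]
contact_force: [0.5, -0.2, 0.1]
width: 0.0493
finger_force: 12.0
```

```bash
python3 -c "
from h import *
delta([.635,.1895,.0215],-.025)"
```

```text
delta [ -0.3   5.3 129.5] twist -0.003 tcp [0.6346 0.1844 0.151 ] yaw -0.028 t 19.6 q7 1.34 z tilt [-0.001 -0.001 -1.   ]
```

Request:
servo_tool([
  [0, 3, 35, 0],
  [0, 3, 70, 0],
  [0, 3, 95, 0],
  [0, 3, 110, 0],
  [0, 3, 119, 0],
  [0, 3, 124, 0],
  [0, 3, 126, 0],
  [0, 3, 127, 0],
  [0, 3, 127, 0],
  [0, 3, 127, 0],
])

```text
time: 20.6
tcp_pos: [0.6351, 0.1901, 0.0251]
ee_rot: [0.012, 1.0, 0.0, 0.0]
contact_force: [0.0, -0.6, -0.5]
width: 0.0495
finger_force: 12.0
```

```bash
python3 -c "
from h import *
delta([.635,.1895,.0210],-.025)"
```

```text
delta [ 0.1 -0.6  4.1] twist 0.0 tcp [0.6351 0.1901 0.0251] yaw -0.025 t 20.6 q7 1.38 z tilt [ 0.001  0.    -1.   ]
```

Request:
servo_tool([
  [0, 0, 1, 0],
  [0, 0, 2, 0],
  [0, 0, 3, 0],
  [0, 0, 3.5, 0],
  [0, 0, 4, 0],
  [0, 0, 4, 0],
])

```text
time: 21.2
tcp_pos: [0.6348, 0.1899, 0.0216]
ee_rot: [0.012, 1.0, 0.0, 0.0]
contact_force: [-4.7, -0.4, 9.7]
width: 0.0495
finger_force: 12.0
```

Request:
servo_tool([
  [0, 0, 0, 0],
  [0, 0, 0, 0],
  [0, 0, 0, 0],
  [0, 0, 0, 0],
], grip=66)

```text
time: 21.6
tcp_pos: [0.6347, 0.1899, 0.0202]
ee_rot: [0.012, 1.0, -0.0, -0.0]
contact_force: [0.2, 0.2, 0.4]
width: 0.0648
finger_force: 0.0
```

Request:
servo_tool([
  [0, 0, -10, 0],
  [0, 0, -40, 0],
  [0, 0, -85, 0],
  [0, 0, -125, 0],
  [0, 0, -140, 0],
  [0, 0, -140, 0],
])

```text
time: 22.2
tcp_pos: [0.6363, 0.1903, 0.1639]
ee_rot: [0.012, 1.0, 0.001, 0.002]
contact_force: [0.9, -0.1, -0.4]
width: 0.0659
finger_force: 0.0
```

```bash
python3 -c "
from h import *
snap('wrist','w10')
delta([.472,-.199,.16],-.025)"
```

```text
delta [ 153.5 -393.     0.8] twist 0.0 tcp [0.6352 0.1901 0.1614] yaw -0.025 t 22.25 q7 1.33 z tilt [ 0.002  0.001 -1.   ]
```

View pics/w10.png

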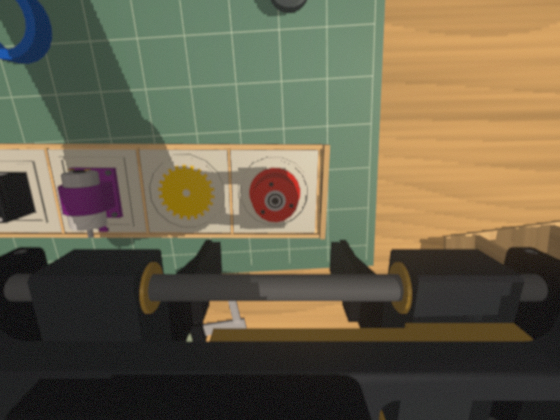

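The hub stands centred in its round border at (274,194). Now the gear.

Request:
servo_tool([
  [17, -43, 0, 0],
  [34, -87, 0, 0],
  [52, -132, 0, 0],
  [70, -178, 0, 0],
  [87, -223, 0, 0],
  [105, -268, 0, 0],
  [122, -313, 0, 0],
  [138, -353, 0, 0],
  [150, -384, 0, 0],
  [153, -393, 0, 0],
  [153, -393, 0, 0],
  [153, -393, 0, 0],
], grip=50)

```text
time: 23.45
tcp_pos: [0.4721, -0.1977, 0.1596]
ee_rot: [0.012, 1.0, 0.0, -0.001]
contact_force: [-0.0, 1.0, 0.0]
width: 0.05
finger_force: 0.0
```

```bash
python3 - <<'E'
from h import *
s,im,d=snap('wrist','w11')
b,m=blobs(im,(20,100,50),(36,255,255),200,(180,100,380,245)); print(b)
cs,_=cv2.findContours(m,0,2); (x,y),r=cv2.minEnclosingCircle(max(cs,key=cv2.contourArea)); print(x,y,r)
P=ray('wrist',[(x,y),(x+r,y),(x,y+r)],.012,s); print(P.round(4),np.linalg.norm(P[1]-P[0]))
delta([P[0,0],P[0,1],.02],-.025)
roi=im[110:250,180:380]; cv2.imwrite('pics/w11c.png',cv2.resize(roi[:,:,::-1],None,fx=3.5,fy=3.5,interpolation=cv2.INTER_CUBIC))
E
```

```text
[(array([269.9, 195.2]), array([ 241,  167,   59,   58, 2362], dtype=int32))]
270.0686950683594 195.33604431152344 29.16248893737793
[[ 0.4729 -0.2043  0.012 ]
 [ 0.4737 -0.1702  0.012 ]
 [ 0.5089 -0.2052  0.012 ]] 0.03409082470828579
delta [ -0.9  -6.9 139.7] twist 0.002 tcp [ 0.4724 -0.1974  0.1597] yaw -0.023 t 23.5 q7 1.92 z tilt [-0.001  0.    -1.   ]
```

View pics/w11c.png

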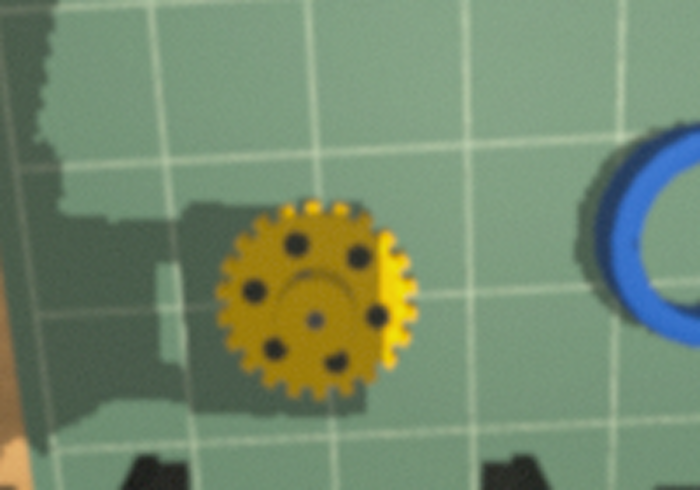

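The gear is at (0.473, -0.204), radius matching, with the boss hole at crop (315,321). The tape roll is well clear.

Request:
servo_tool([
  [-1, -6, 40, 0],
  [-1, -6, 80, 0],
  [-1, -6, 110, 0],
  [-1, -6, 130, 0],
  [-1, -6, 140, 0],
  [-1, -6, 145, 0],
  [-1, -6, 145, 0],
  [-1, -6, 145, 0],
])

```text
time: 24.3
tcp_pos: [0.4737, -0.2051, 0.0163]
ee_rot: [0.012, 1.0, -0.0, 0.001]
contact_force: [-0.3, -0.3, -0.1]
width: 0.0502
finger_force: 0.0
```

Request:
servo_tool([
  [0, 0, 0, 0],
  [0, 0, 0, 0],
  [0, 0, 0, 0],
  [0, 0, 0, 0],
  [0, 0, 0, 0],
  [0, 0, 0, 0],
], grip=10, squeeze=12)

```text
time: 24.9
tcp_pos: [0.4729, -0.2052, 0.0155]
ee_rot: [0.012, 1.0, -0.0, -0.0]
contact_force: [-0.4, -0.4, -0.2]
width: 0.013
finger_force: 0.0
```

Request:
servo_tool([
  [0, 0, -10, 0],
  [0, 0, -40, 0],
  [0, 0, -80, 0],
  [0, 0, -120, 0],
  [0, 0, -140, 0],
  [0, 0, -140, 0],
  [0, 0, -140, 0],
])

```text
time: 25.6
tcp_pos: [0.473, -0.2051, 0.1558]
ee_rot: [0.012, 1.0, 0.0, 0.0]
contact_force: [-0.4, 0.4, 0.1]
width: 0.01
finger_force: 0.0
```

```bash
python3 -c "
from h import *
from scipy.spatial.transform import Rotation as R
s,im,d=snap('wrist','w12'); print(s['width'],s['contact_force'])
delta([.6342,.085,.15],-.025)
M=R.from_quat(s['ee_rot']).as_matrix()
b,m=blobs(im,(20,100,50),(36,255,255),100,(200,150,350,300)); print(b)
for r in range(205,250,6):
    c=np.where(m[r])[0]
    if len(c): print(r,c.min(),c.max())
c=b[0][1]; print(((ray('wrist',[(c[0],235),(c[0]+c[2],235),(275,c[1])],s['tcp_pos'][2]-.002,s)-s['tcp_pos'])@M*1000).round(1))"
```

```text
0.010043544969306657 [-0.35014596  0.44131202  0.11770186]
delta [-154.5  293.9    5. ] twist 0.0 tcp [ 0.4725 -0.205   0.155 ] yaw -0.025 t 25.65 q7 1.94 z tilt [-0.001  0.    -1.   ]
[(array([276.2, 194.5]), array([ 247,  166,   59,   58, 2451], dtype=int32))]
205 250 303
211 255 299
217 261 294
223 270 278
[[  5.1 -19.9   2. ]
 [  5.1  20.4   2. ]
 [ 52.   -0.8   2. ]]
```

The grip closed on nothing. I'll look at where the gear is now.

```bash
python3 - <<'E'
from h import *
s=manip.read_state()
im=cv2.imread('pics/w12.png')[:,:,::-1].copy()
b,m=blobs(im,(20,100,50),(36,255,255),200,(180,100,380,235))
cs,_=cv2.findContours(m,0,2); (x,y),r=cv2.minEnclosingCircle(max(cs,key=cv2.contourArea))
P=ray('wrist',[(x,y)],.012,s); print(x,y,r,P.round(4)); 
roi=im[110:250,180:380]; cv2.imwrite('pics/w12c.png',cv2.resize(roi[:,:,::-1],None,fx=3.5,fy=3.5,interpolation=cv2.INTER_CUBIC))
s11=dict(s); s11['tcp_pos']=np.array([.4724,-.1974,.1597]); print(ray('wrist',[(270,201.7)],.034,s11),ray('wrist',[(270,195.3)],.012,s11))
d=np.load('pics/w12.npy'); print(d[180:216:4,x.__int__()].round(3))
E
```

```text
276.200927734375 194.79672241210938 29.446826934814453 [[ 0.4719 -0.2043  0.012 ]]
[[ 0.47543502 -0.20371828  0.034     ]] [[ 0.47334353 -0.20401724  0.012     ]]
[0.328 0.332 0.314 0.312 0.313 0.313 0.315 0.317 0.341]
```

View pics/w12c.png

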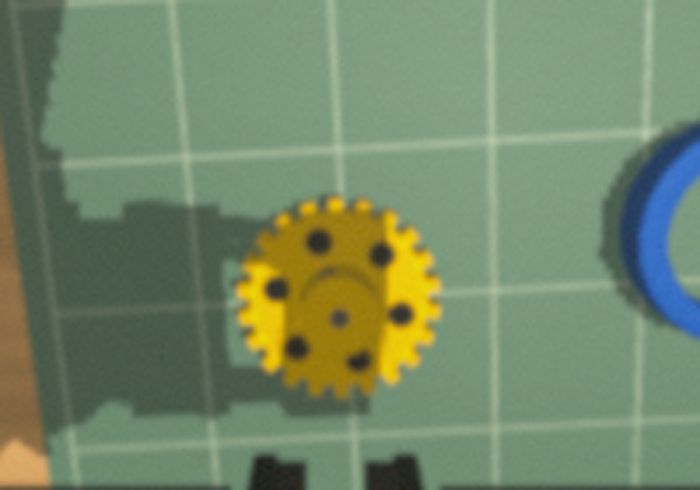

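```bash
python3 - <<'E'
from h import *
from scipy.spatial.transform import Rotation as R
s=manip.read_state(); d=np.load('pics/w12.npy'); p=manip.camera_params('wrist'); f=210/np.tan(np.radians(p['vfov']/2))
W=np.eye(4); W[:3,:3]=R.from_quat(s['ee_rot']).as_matrix(); W[:3,3]=s['tcp_pos']; C=W@p['hand_eye']
v,u=np.mgrid[160:232,240:312]; D=d[160:232,240:312]
X=np.stack([(u-p['cx'])/f*D,-(v-p['cy'])/f*D,-D,np.ones_like(D)],-1)@C.T
for z0,z1 in((-.01,.005),(.005,.02),(.02,.03),(.03,.05)):
    k=(X[...,2]>z0)&(X[...,2]<z1); q=X[k]; print(z0,z1,k.sum(),q[:,:2].mean(0).round(4),(np.percentile(q[:,:2],97,0)-np.percentile(q[:,:2],3,0)).round(4),np.median(q[:,2]).round(4))
print(s['width'],s['finger_force'])
E
```

```text
-0.01 0.005 2783 [ 0.4772 -0.2063] [0.0853 0.0831] 0.0007
0.005 0.02 1906 [ 0.4704 -0.2039] [0.0572 0.0572] 0.0122
0.02 0.03 40 [ 0.462  -0.2042] [0.0075 0.0217] 0.0249
0.03 0.05 435 [ 0.472 -0.204] [0.0226 0.0226] 0.0341
0.009854576508430841 0.0
```

The gear hasn't moved and the boss is where I expected. The pads passed just over the boss because the TCP was at 15.5 mm, which puts the grasp point at its 34 mm top. I'll open, go lower and retry.

Request:
servo_tool([
  [0, 1, 0, 0],
  [0, 1, 20, 0],
  [0, 1, 60, 0],
  [0, 1, 100, 0],
  [0, 1, 125, 0],
  [0, 1, 136, 0],
  [0, 1, 140, 0],
  [0, 1, 140, 0],
  [0, 1, 140, 0],
  [0, 1, 140, 0],
], grip=50)

```text
time: 26.65
tcp_pos: [0.4738, -0.2044, 0.0166]
ee_rot: [0.012, 1.0, -0.0, 0.001]
contact_force: [-0.1, -0.8, -0.6]
width: 0.0497
finger_force: 0.0
```

Request:
servo_tool([
  [0, 0, 1, 0],
  [0, 0, 2, 0],
  [0, 0, 2.5, 0],
  [0, 0, 2.5, 0],
  [0, 0, 2.5, 0],
])

```text
time: 27.15
tcp_pos: [0.4729, -0.2042, 0.013]
ee_rot: [0.012, 1.0, -0.0, -0.0]
contact_force: [0.3, -0.1, 0.2]
width: 0.0502
finger_force: 0.0
```

Request:
servo_tool([
  [0, 0, 0.3, 0],
  [0, 0, 0.3, 0],
  [0, 0, 0.3, 0],
  [0, 0, 0.3, 0],
  [0, 0, 0.3, 0],
  [0, 0, 0.3, 0],
  [0, 0, 0.3, 0],
], grip=10, squeeze=12)

```text
time: 27.85
tcp_pos: [0.4729, -0.2042, 0.0127]
ee_rot: [0.012, 1.0, -0.0, 0.0]
contact_force: [0.4, 0.4, -1.0]
width: 0.0236
finger_force: 12.0
```

It holds now. I'll lift gently and check.

Request:
servo_tool([
  [0, 0, -3, 0],
  [0, 0, -8, 0],
  [0, 0, -16, 0],
  [0, 0, -30, 0],
  [0, 0, -50, 0],
  [0, 0, -75, 0],
  [0, 0, -100, 0],
  [0, 0, -115, 0],
  [0, 0, -115, 0],
  [0, 0, -115, 0],
])

```text
time: 28.85
tcp_pos: [0.4731, -0.2041, 0.1281]
ee_rot: [0.012, 1.0, 0.0, 0.001]
contact_force: [-0.6, 0.5, -0.7]
width: 0.0235
finger_force: 12.0
```

```bash
python3 - <<'E'
from h import *
from scipy.spatial.transform import Rotation as R
s,im,dd=snap('wrist','w13'); print(s['width'],s['finger_force'],s['contact_force'])
p=manip.camera_params('wrist'); f=210/np.tan(np.radians(p['vfov']/2))
b,m=blobs(im,(20,100,50),(36,255,255),100,(200,150,350,300)); print(b)
# gear points in tool frame
v,u=np.nonzero(m); D=dd[v,u]; X=np.stack([(u-p['cx'])/f*D,-(v-p['cy'])/f*D,-D,np.ones_like(D)],-1)@p['hand_eye'].T*1000
k=(D>0)&(X[:,2]>-5)&(X[:,2]<8)
A=np.c_[X[k,:2],np.ones(k.sum())]; print('plane z=ax+by+c',np.linalg.lstsq(A,X[k,2],rcond=None)[0].round(3), k.sum(), X[k].min(0).round(1),X[k].max(0).round(1))
delta([.6342,.085,.12],-.025)
E
```

```text
0.023453362340570435 12.000015825033188 [-0.61695181  0.5188658  -0.66784297]
[(array([275.5, 233. ]), array([ 227,  193,   98,   82, 5029], dtype=int32))]
plane z=ax+by+c [ 0.021 -0.002 -0.193] 3143 [ -22.4  -33.6   -5.  1000. ] [  33.    32.8    8.  1000. ]
delta [-154.4  292.8    7.5] twist 0.0 tcp [ 0.4726 -0.2039  0.1274] yaw -0.025 t 28.9 q7 1.96 z tilt [-0.  0. -1.]
```

The gear is held flat and centred in the hand. I'll carry it smoothly to its nest.

Request:
servo_tool([
  [-8, 15, 0, 0],
  [-21, 40, 0, 0],
  [-37, 70, 0, 0],
  [-55, 104, 0, 0],
  [-73, 139, 0, 0],
  [-91, 174, 0, 0],
  [-110, 209, 0, 0],
  [-127, 241, 0, 0],
  [-140, 266, 0, 0],
  [-149, 283, 0, 0],
  [-154, 292, 0, 0],
  [-154, 292, 0, 0],
])

```text
time: 30.1
tcp_pos: [0.6341, 0.0844, 0.1269]
ee_rot: [0.012, 1.0, -0.0, -0.0]
contact_force: [0.0, -0.4, -1.7]
width: 0.0234
finger_force: 12.0
```

Request:
servo_tool([
  [0, 0, 0, 0],
  [0, 0, 0, 0],
  [0, 0, 0, 0],
])

```text
time: 30.4
tcp_pos: [0.6339, 0.0825, 0.1279]
ee_rot: [0.013, 1.0, -0.0, 0.0]
contact_force: [0.3, 0.6, -0.9]
width: 0.024
finger_force: 12.0
```

```bash
python3 -c "
from h import *
s=manip.read_state(); print(s['width'],s['finger_force'])
delta([.6342,.085,.0222],-.025)"
```

```text
0.023959105901540496 11.999899595975876
delta [ -0.2   2.5 105.7] twist -0.002 tcp [0.6339 0.0825 0.1279] yaw -0.027 t 30.4 q7 1.52 z tilt [ 0. -0. -1.]
```

Request:
servo_tool([
  [0, 1, 10, 0],
  [0, 1, 30, 0],
  [0, 1, 55, 0],
  [0, 1, 75, 0],
  [0, 1, 88, 0],
  [0, 1, 96, 0],
  [0, 1, 100, 0],
  [0, 1, 102, 0],
  [0, 1, 102, 0],
  [0, 1, 102, 0],
])

```text
time: 31.4
tcp_pos: [0.6346, 0.0849, 0.0264]
ee_rot: [0.012, 1.0, 0.0, 0.001]
contact_force: [0.2, -0.1, -0.5]
width: 0.0234
finger_force: 12.0
```

```bash
python3 -c "
from h import *
s=manip.read_state(); print(s['width'],s['finger_force'])
delta([.6342,.085,.0222],-.025)"
```

```text
0.023410088478666054 11.999959945678711
delta [0.4 0.1 4.2] twist 0.0 tcp [0.6346 0.0849 0.0264] yaw -0.025 t 31.4 q7 1.57 z tilt [ 0.001  0.    -1.   ]
```

Request:
servo_tool([
  [0, 0, 1, 0],
  [0, 0, 2, 0],
  [0, 0, 3, 0],
  [0, 0, 3.6, 0],
  [0, 0, 3.6, 0],
  [0, 0, 3.6, 0],
])

```text
time: 32.0
tcp_pos: [0.6343, 0.085, 0.0225]
ee_rot: [0.012, 1.0, 0.0, 0.0]
contact_force: [-2.5, 0.4, 4.8]
width: 0.0238
finger_force: 12.0
```

Floor contact felt, so I'll release and retreat beyond the tray for a final look.

Request:
servo_tool([
  [0, 0, 0, 0],
  [0, 0, 0, 0],
  [0, 0, 0, 0],
  [0, 0, 0, 0],
], grip=42)

```text
time: 32.4
tcp_pos: [0.634, 0.0849, 0.0219]
ee_rot: [0.012, 1.0, -0.0, -0.0]
contact_force: [0.2, 0.1, -0.1]
width: 0.0409
finger_force: 0.0
```

Request:
servo_tool([
  [0, 0, -5, 0],
  [0, 0, -25, 0],
  [0, 0, -65, 0],
  [0, 0, -110, 0],
  [-30, -10, -150, 0],
  [-60, -30, -180, 0],
  [-85, -45, -200, 0],
  [-85, -45, -200, 0],
  [-85, -45, -200, 0],
  [-85, -45, -200, 0],
])

```text
time: 33.4
tcp_pos: [0.7171, 0.0388, 0.221]
ee_rot: [0.012, 1.0, 0.0, -0.001]
contact_force: [0.5, 0.4, -1.1]
width: 0.0418
finger_force: 0.0
```

```bash
python3 - <<'E'
from h import *
s,im,d=snap('wrist','w14'); _,t,_=snap('top','top2'); print(s['tcp_pos'])
b,m=blobs(im,(130,60,40),(165,255,255),100,(100,60,450,190)); print(b)
a=cv2.resize(im[60:195,60:480][:,:,::-1],None,fx=1.9,fy=1.9); c=cv2.resize(t[140:315,110:450][:,:,::-1],None,fx=1.9,fy=1.9)
o=np.zeros((600,800,3),np.uint8); o[:a.shape[0],:a.shape[1]]=a[:,:800]; o[260:260+c.shape[0],:c.shape[1]]=c; cv2.imwrite('pics/fin.png',o)
t0=cv2.imread('pics/top0.png')[:,:,::-1].copy()
for nm,lo,hi,roi in (('tape',(100,120,50),(120,255,255),(265,215,315,260)),('jar',(0,0,130),(179,60,255),(160,235,195,262))):
    for q in(t0,t): print(nm,[x[0] for x in blobs(q,lo,hi,30,roi)[0]])
E
```

```text
[0.71708236 0.03875005 0.22104972]
[(array([229.1, 118. ]), array([ 207,   95,   42,   49, 1261], dtype=int32))]
tape [array([288.5, 237.2])]
tape [array([288.2, 237.1])]
jar [array([175.6, 247.5])]
jar [array([162.5, 247.1])]
```

View pics/fin.png

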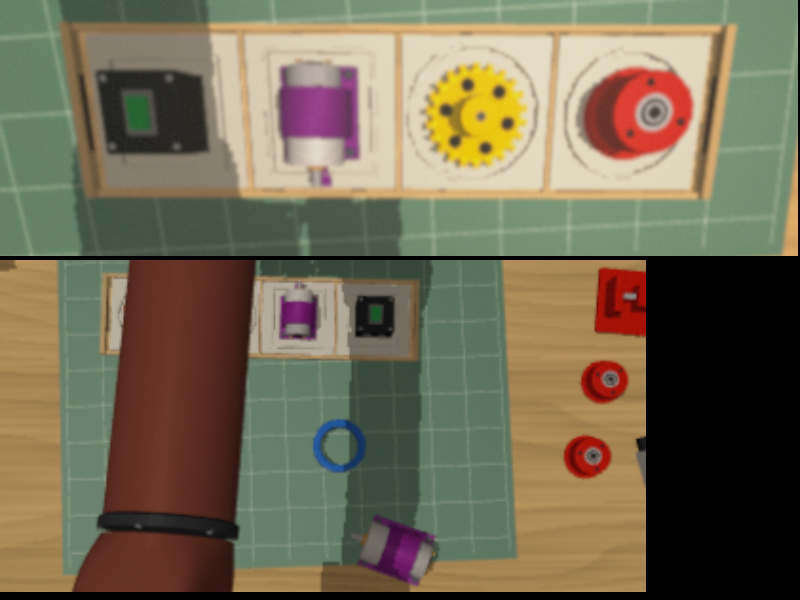

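All four parts stand flat inside their borders, the shaft is on its tab and the tape hasn't moved. The arm hides the jar in the top view, but no move came near it.

```bash
python3 -c "
from h import *
print(manip.sign_off())"
```

```text
the job is handed in; nothing more can be done
None
```

The job is handed in at about 33.5 s: motor, switch box, hub and gear each stand flat in their matching nests, the tape roll hasn't moved, and the jar was hidden by the arm in the last picture but no move came near it.

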